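# Empty the tall dip pot into the drying tray under the low shelf

## Robot

A 7-joint arm with a two-finger parallel gripper is mounted at the origin on a cart in front of the work surface, level with it; the furniture and walls round the work are solid. World frame = base frame: x ahead of the robot, y to its left, z up, the work surface at z = 0. Lengths are in mm, angles in rad, forces in N, time in s.
With the tool pointing down it reaches from about 400 to 900 mm from the base axis. Payload 5.5 kg.
Tool frame: the origin (TCP) lies on the centre line of the jaws, within the pads' length; the fingertips stand 11 mm ahead of it and the grasp point (between the pads) lies 8 mm behind it; z points along the fingers, y is the line along which they close (so a half turn about z gives the same grasp; the last joint's range is limited). The gripper opens to 92 mm and grips with 3 to 60 N. Pads are 19 mm wide; open, the fingers measure 130 mm over their backs; the gripper's body (75 mm by 190 mm) begins 47 mm behind the grasp point.
Start: joints at [1.419, 0.501, -0.427, 1.55, 0.221, 1.138, -0.21], TCP at [261.986, -594.864, 237.729] pointing down, gripper open.
Joint ranges: [-2.88, 2.88], [-0.31, 2.03], [-1.54, 1.56], [0.2, 2.42], [-1.41, 4.55], [0.19, 2.02], [-2.57, 2.57]. Speed limits (rad/s): [2.57, 2.57, 3.14, 3.14, 3.14, 3.14, 3.14].

## Interface

Orientations are given as [roll, pitch, yaw] about the fixed x, y, z axes, in that order (R = Rz(yaw) Ry(pitch) Rx(roll)).
In Python, from plant import ctrl, kin, optics, ticket, telemetry gives the robot as it stands. The module is installed in compiled form; this text tells all that it offers. Calls block until the motion is done:
- ctrl.move_to(position, orientation): joint-space move of the TCP to a pose.
- ctrl.servo_line(position, v=150, ori=None, guard=None): straight line of the TCP; ori=None keeps the orientation; v is the mean speed in mm/s. With guard (N) it stops when the force on the tool has changed by that much, and returns True; else False.
- ctrl.set_joints(angles): joint-space move.
- ctrl.move_gripper(opening, grasp_force=None): finger opening in mm; grasp_force is the grip in N (None keeps the last); returns when the fingers have stopped.
- ctrl.hold(seconds).
- kin.solve_ik(position, orientation): joint angles nearest the present ones, or None.
- optics.grab_frame(name): name is "side" or "top" or "wrist"; returns the picture (400x640x3 uint8, red, green, blue); there is no depth.
- optics.camera_model(name): a dict with "mtx" (3x3 intrinsics, pixels), "R" (3x3) and "t" (3): a world point X has camera coordinates R X + t. Camera axes: x right, y down, z forward; pixel columns grow to the right and rows downward; lengths in mm; the calibration is good to about 2 mm. A picture is of the moment at which its call begins: read the wrist's pose just before it. camera_model takes no time and is no camera call; for the wrist camera it gives the pose at the moment of the call.
A pose or a line that the arm cannot do raises ctrl.IKError and nothing moves.
- ticket.finish_job(): hands the job in; it is judged then, once.
Readings, each from a call of its own:
- telemetry.get_clock(): time.
- telemetry.get_qpos(): joint angles.
- telemetry.get_qd(): joint speeds.
- telemetry.get_joint_efforts(): joint torques, N m.
- telemetry.get_tool_pos(): TCP position.
- telemetry.get_tcp_rot(): TCP orientation.
- telemetry.get_ft_force(): force on the tool from outside, world axes, zero at the start.
- telemetry.get_moment(): the same for the moment, N m.
- telemetry.get_opening(): finger opening in mm.
- telemetry.get_grasp_force(): force on a finger pad.
Only numpy, scipy, OpenCV 4.12 (cv2) and the standard library are available. Lean on these libraries where they do the work, as an engineer would, in place of code of your own. Each camera call takes 0.05 s, during which the arm holds its last target. There are 200 camera calls.

## Task

The five turned balls in the tall handled pot have to go into the drying tray beside it, and both stand under the low shelf: draw the tray's dust cover right out, take the pot by its handle and tip every ball into the tray without spilling any or knocking the pot on the shelf. Then set the empty pot back upright where it stood, let go of it, and slide the cover fully home over the balls. Leave the glue bottle, wax tin and whetstone where they are.

Things in the scene. Friction and masses are not known exactly. Their poses are not given: they have to be found in the camera images.
- pot: the tall aluminium dip pot, loose, upright on the bench under the low shelf: 135 mm tall, 58 mm wide at the foot, flaring evenly to 93 mm at the rim (walls lean out 7 degrees), wall 3 mm, bottom 8 mm, about 0.25 kg; stands by itself full or empty. The balls are inside. Origin: centre of the underside; z up its axis, -x along the handle, which points out in front of the shelf, up to 0.35 rad askew
- pot_handle (a point): point to hold on the pot's straight round wooden handle: on the handle's centre line, 85 mm above the pot's underside and 137 mm from the pot's axis; clear of the shelf. The handle is level, 22 mm thick, and runs from 74 to 183 mm from the pot's axis along the pot's -x; a thinner metal neck (11 mm) joins it to the pot
- pot_mouth (a point): centre of the pot's open mouth, at rim height, 135 mm above its underside; axes as the pot's
- shelf: the low plank shelf, fixed, with other work standing on its top. Its underside is 188 mm and its top 208 mm above the bench. Origin: on the bench; x points away from the robot side. The plank runs from x = -117 mm (front edge) to +118 mm and 185 mm to either side in y; two uprights and brackets carry it from behind (all beyond x = 35 mm) and front and ends are open
- shelf_edge (a point): middle of the lower front edge of the shelf plank, 188 mm above the bench; axes as the shelf's
- tray: the drying tray, a fixed shallow wooden box on the bench under the shelf beside the pot (left or right of it), 122 mm (x) by 140 mm (y) by 50 mm tall, walls 6 mm, floor 6 mm. Its front is about under the shelf's front edge. Origin: centre of its underside; -x is its front. Inside, the clear opening is 110 mm by 112 mm between two groove lips along its sides, and the space under the shut cover is 36 mm high
- cover (a joint): how far the tray's flat sliding dust cover is drawn out, m: 0 shut, 0.105 at its stop, fully open; it slides along the tray's -x, out from under the shelf, stiffly enough (about 1 to 2 N) to stay where it is left
- cover_knob (a point): grip point on the cover's upright turned wooden knob, on its axis 63 mm above the bench; the knob is 24 mm thick at most, from 47 to 78 mm above the bench, and stands at the end of a narrow (16 mm wide) batten that puts it 62 mm in front of the tray; moves with the cover. Axes as the tray's
- glue_bottle: bystander: glue bottle, 159 mm tall, 52 mm wide, standing under the back half of the shelf. Origin: centre of its underside
- wax_tin: bystander: round wax tin, 66 mm wide, 28 mm tall, on the bench in front of the shelf. Origin: centre of its underside
- whetstone: bystander: grey whetstone, 110 x 59 x 22 mm, lying on the bench in front of the shelf. Origin: centre of its underside
- ball0_center (a point): centre of turned wooden ball 1 of five, 30 mm in diameter, about 11 g, in the pot at the start
- ball1_center (a point): centre of turned wooden ball 2 of five, 30 mm in diameter, about 11 g, in the pot at the start
- ball2_center (a point): centre of turned wooden ball 3 of five, 30 mm in diameter, about 11 g, in the pot at the start
- ball3_center (a point): centre of turned wooden ball 4 of five, 30 mm in diameter, about 11 g, in the pot at the start
- ball4_center (a point): centre of turned wooden ball 5 of five, 30 mm in diameter, about 11 g, in the pot at the start

How it is judged:
By the outcome, as a careful person would: the job done as asked, in the order asked, and still so for the second after the job is handed in, with the robot touching nothing.
It also fails if it takes over 69 s, if anything falls off the work surface, if the arm or the gripper's body presses on something with over 40 N, if the wrist force passes 120 N, or if a joint passes its speed limit or range.

## Working session

There is one attempt and no reset: what is moved stays moved. The work goes in short steps, each a Python script; the robot and the scene stay as the last script left them, time stands still between calls to the robot, and variables do not carry over. Pictures are saved under pics/ and viewed, at most 10 in all, crops included, and the job is handed in when it is done.

```bash
mkdir -p pics; python3 - <<'E'
from plant import optics,telemetry
import cv2,numpy as np
for n in("side","top"):
    im=optics.grab_frame(n);cv2.imwrite(f"pics/{n}0.png",im[:,:,::-1])
    c=optics.camera_model(n);print(n,np.round(c["mtx"],1).tolist(),np.round(c["R"],4).tolist(),np.round(c["t"],1).tolist())
print(telemetry.get_clock(),telemetry.get_tcp_rot())
E
```

```text
side [[451.4, 0.0, 320.3], [0.0, 451.4, 187.8], [0.0, 0.0, 1.0]] [[-0.9576, -0.2876, 0.017], [-0.1348, 0.3952, -0.9087], [0.2546, -0.8724, -0.4172]] [438.6, 326.0, 575.1]
top [[448.1, 0.0, 316.1], [0.0, 448.1, 197.0], [0.0, 0.0, 1.0]] [[-0.389, -0.9212, 0.0053], [-0.7307, 0.305, -0.6108], [0.561, -0.2415, -0.7918]] [-36.9, 556.2, 682.8]
0.1 [-3.13984629e+00 -5.74477750e-05  4.14807962e-01]
```

View pics/side0.png

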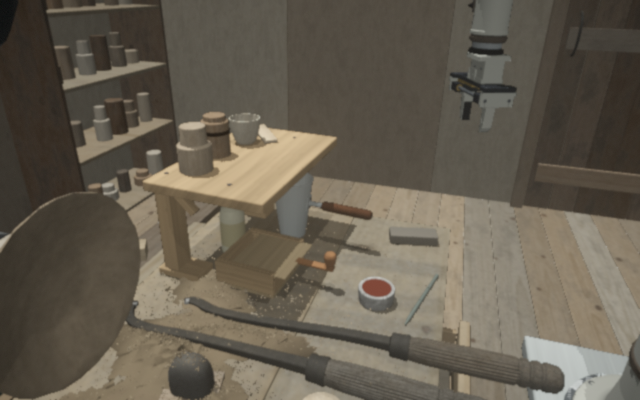

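View pics/top0.png

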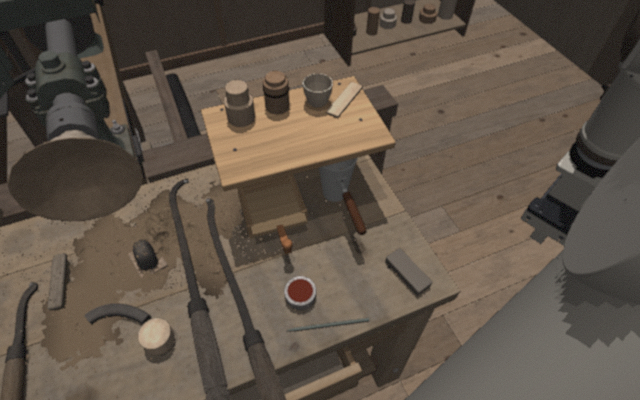

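The tray is left of the pot (its +y side), with knob ≈ side(330,260)/top(286,240) and handle end ≈ side(371,213)/top(361,229). I'll zoom in for accurate pixels.

```bash
python3 - <<'E'
import cv2
for n,(u,v,w,h) in {"side":(200,120,190,145),"top":(195,115,200,150)}.items():
    im=cv2.imread(f"pics/{n}0.png")[v:v+h,u:u+w]
    im=cv2.convertScaleAbs(cv2.resize(im,None,fx=4,fy=4,interpolation=cv2.INTER_CUBIC),alpha=1.4,beta=15)
    for k in range(0,w,20): cv2.putText(im,str(u+k),(k*4,10),0,.35,(0,255,255),1);cv2.line(im,(k*4,12),(k*4,18),(0,255,255),1)
    for k in range(0,h,20): cv2.putText(im,str(v+k),(0,k*4+4),0,.35,(0,255,255),1)
    cv2.imwrite(f"pics/{n}c.png",im)
E
```

```text
(no output)
```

View pics/sidec.png

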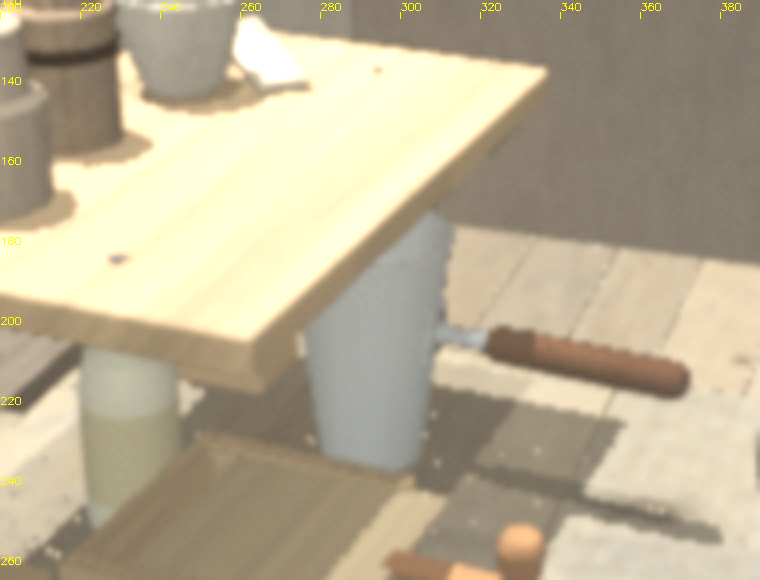

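View pics/topc.png

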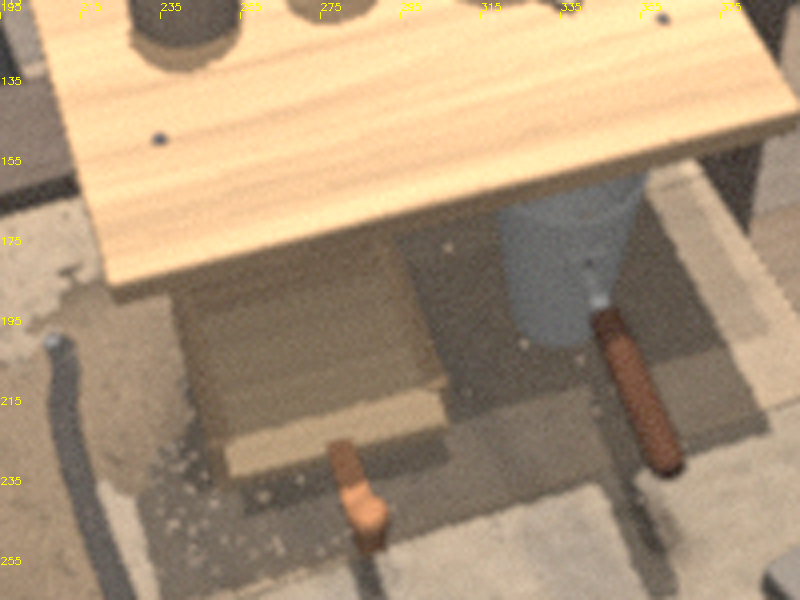

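Side view: handle from (322,205) to (371,215), knob ball at (330,256), shelf top front corners at (264,205.5) and (337,137). Top view: handle (346,193)–(362,232.5), knob (287.5,242.5), shelf corners (223,186.5) and (394.5,142), tray front top corners (252,225) and (306,211).

```bash
cat >h.py <<'E'
import numpy as np
from plant import optics
def ray(n,p,z):
    c=optics.camera_model(n);o=-c["R"].T@c["t"];d=c["R"].T@np.linalg.solve(c["mtx"],[*p,1.]);return o+d*(z-o[2])/d[2]
def proj(n,X):
    c=optics.camera_model(n);p=(np.atleast_2d(X)@c["R"].T+c["t"])@c["mtx"].T;return p[:,:2]/p[:,2:]
E
python3 - <<'E'
from h import *
S={"h_end":(85,(370,214.5),(361.5,231.5)),"h_start":(85,(322.5,205.5),(346,193)),"knob":(68,(330,256),(287.5,242.5)),
"shFL":(208,(263.75,205.5),(223,186.5)),"shFR":(208,(336.75,137),(394.5,142)),"trFR":(50,(301,239),(305.75,211.2)),"trFL":(50,None,(252,225)),
"potfoot":(0,(292.5,237.5),None),"potmid":(70,(292.6,202.5),None),
"tin":(28,(377,287),(300,290)),"stoneA":(22,(414,232),(409,266))}
for k,(z,s,t) in S.items(): print(k,z,*[np.round(ray(n,p,z)[:2],0) if p else None for n,p in(("side",s),("top",t))])
E
```

```text
h_end 85 [ 451. -334.] [ 451. -334.]
h_start 85 [ 557. -342.] [ 557. -348.]
knob 68 [ 495. -182.] [ 496. -183.]
shFL 208 [578. -79.] [578. -88.]
shFR 208 [ 557. -447.] [ 556. -452.]
trFR 50 [ 575. -250.] [ 569. -254.]
trFL 50 None [ 580. -129.]
potfoot 0 [ 622. -328.] None
potmid 70 [ 634. -363.] None
tin 28 [ 403. -170.] [ 402. -173.]
stoneA 22 [ 361. -401.] [ 366. -413.]
```

```bash
cat >>h.py <<'E'
from plant import ctrl,kin,telemetry,ticket
from scipy.spatial.transform import Rotation as Ro
def tool(psi,p,r,s,th=0):
    xh=np.array([np.cos(psi),np.sin(psi),0]);yh=np.array([-xh[1],xh[0],0])
    z=np.cos(p)*xh-np.sin(p)*np.array([0,0,1]);y=s*yh
    R0=np.stack([np.cross(y,z),y,z],1)
    return Ro.from_rotvec(xh*(r-th)).as_matrix()@R0
def rpy(R): return Ro.from_matrix(R).as_euler("xyz")
def ik(grasp,R): return kin.solve_ik(list(np.asarray(grasp)+8*R[:,2]),list(rpy(R)))
E
python3 - <<'E'
from h import *
D=np.radians
for p in(0,15,30,45,60,90):
  for r in(0,30,60):
    for s in(1,-1):
      sol=[]
      for th,pos in((0,(494,-339,85)),(0,(494,-339,95)),(50,(494,-300,95)),(80,(494,-270,115)),(100,(494,-265,118)),(115,(494,-265,120))):
        sol.append(ik(pos,tool(-.1,D(p),D(r),s,D(th))))
      ok="".join("01"[q is not None] for q in sol)
      if ok.count("1")>=5: print(p,r,s,ok,[np.round(q,1).tolist() for q in(sol[0],sol[2],sol[-1]) if q is not None])
E
```

```text
0 0 1 111111 [[0.8, 1.2, 0.2, 2.2, 3.9, 1.9, -1.5], [0.7, 1.2, 0.2, 2.3, 3.9, 2.0, -0.6], [0.9, 1.2, 0.0, 2.4, 4.0, 1.9, 0.7]]
0 0 -1 111111 [[0.8, 1.2, 0.2, 2.2, 3.9, 1.9, 1.6], [0.7, 1.2, 0.2, 2.3, 3.9, 2.0, 2.5], [0.9, 1.2, 0.0, 2.4, 4.0, 1.9, -2.4]]
0 30 1 111111 [[0.8, 1.2, 0.2, 2.2, 3.9, 1.9, -2.0], [0.7, 1.2, 0.2, 2.3, 3.9, 2.0, -1.1], [0.9, 1.2, 0.0, 2.4, 4.0, 1.9, 0.2]]
0 30 -1 111111 [[0.8, 1.2, 0.2, 2.2, 3.9, 1.9, 1.1], [0.7, 1.2, 0.2, 2.3, 3.9, 2.0, 2.0], [2.0, 1.6, -0.9, 2.4, 4.2, 0.7, -2.3]]
0 60 1 111111 [[0.8, 1.2, 0.2, 2.2, 3.9, 1.9, -2.6], [0.7, 1.2, 0.2, 2.3, 3.9, 2.0, -1.7], [0.9, 1.2, 0.0, 2.4, 4.0, 1.9, -0.3]]
0 60 -1 111111 [[0.8, 1.2, 0.2, 2.2, 3.9, 1.9, 0.6], [0.7, 1.2, 0.2, 2.3, 3.9, 2.0, 1.5], [2.3, 2.0, -1.0, 2.4, 3.9, 0.3, -2.3]]
60 0 1 111111 [[1.6, 0.8, -1.1, 2.1, 1.3, 0.4, 1.1], [0.5, 0.7, -0.4, 2.4, 2.1, 1.1, -0.1], [-0.2, 1.4, 0.0, 2.1, 1.8, 2.0, -0.1]]
60 30 1 111111 [[1.8, 1.1, -1.2, 1.9, 0.4, 0.6, 1.9], [0.8, 0.4, -0.5, 2.3, 2.2, 0.4, -0.1], [0.1, 1.0, -0.3, 2.3, 1.9, 1.8, -0.1]]
60 60 1 111111 [[1.8, 1.4, -1.2, 1.6, 0.1, 1.0, 2.1], [1.6, 0.7, -1.
[... 286 characters left out ...]
[-0.9, 1.8, 0.9, 1.7, 0.5, 1.2, -2.5]]
90 30 1 111111 [[1.4, 1.1, -1.0, 1.5, 0.4, 1.2, 1.8], [0.9, 0.7, -0.8, 1.9, 1.0, 1.0, 1.0], [0.1, 1.1, -0.4, 1.9, 1.5, 1.9, 0.2]]
90 30 -1 111111 [[1.1, 0.8, -0.5, 1.5, -0.1, 1.1, -0.9], [0.5, 0.5, -0.2, 2.0, 0.7, 0.7, -1.9], [-0.8, 1.3, 0.8, 1.9, 0.7, 0.9, -2.5]]
90 60 1 111111 [[1.4, 1.4, -1.1, 1.2, 0.2, 1.6, 2.0], [1.3, 0.8, -1.0, 1.8, 0.6, 1.0, 1.6], [0.4, 0.8, -0.6, 2.0, 1.4, 1.4, 0.4]]
90 60 -1 111111 [[1.2, 1.1, -0.5, 1.2, -0.3, 1.6, -0.8], [0.9, 0.6, -0.4, 1.8, 0.1, 0.9, -1.2], [-0.6, 0.8, 0.7, 2.0, 0.7, 0.8, -2.3]]<stdin>:8: UserWarning: Gimbal lock detected. Setting third angle to zero since it is not possible to uniquely determine all angles.
```

```bash
python3 - <<'E'
from h import *
np.set_printoptions(suppress=True,precision=1)
def T(): return np.array(telemetry.get_tool_pos()),Ro.from_euler("xyz",telemetry.get_tcp_rot()).as_matrix()
q=list(telemetry.get_qpos())
for j,d in((6,.2),(5,-.25),(4,.25),(3,-.25)):
    p0,R0=T();q[j]+=d;ctrl.set_joints(q);p1,R1=T()
    w=Ro.from_matrix(R1@R0.T).as_rotvec();ang=np.linalg.norm(w);w=w/ang*np.sign(d)
    M=np.eye(3)-R1@R0.T;c=np.linalg.lstsq(M,p1-R1@R0.T@p0,rcond=1e-3)[0]
    # point on the axis nearest to TCP
    c=p0+(np.eye(3)-np.outer(w,w))@(c-p0)
    print(j+1,"axis(tool)",R0.T@w,"pt rel tcp (tool)",R0.T@(c-p0),"pt world",c,"w",w)
print(telemetry.get_clock(),q)
E
```

```text
7 axis(tool) [ 0.  0. -1.] pt rel tcp (tool) [-1.4 -0.  -0. ] pt world [ 260.3 -594.9  236.8] w [ 0. -0.  1.]
6 axis(tool) [ 1. -0.  0.] pt rel tcp (tool) [   2.2   -1.4 -352.8] pt world [ 262.9 -592.5  589.1] w [ 0.8  0.6 -0. ]
5 axis(tool) [-0.  -0.8 -0.6] pt rel tcp (tool) [   0.8  173.5 -213.2] pt world [ 379.2 -759.7  496.4] w [-0.5  0.7  0.4]
4 axis(tool) [ 0.9  0.3 -0.3] pt rel tcp (tool) [-111.9 -397.8 -608.5] pt world [ -89.2 -308.5  765.5] w [0.8 0.5 0.2]
1.975 [np.float64(1.4191924498085766), np.float64(0.5017532097686792), np.float64(-0.4267859980821765), np.float64(1.3013305346717128), np.float64(0.4707933517728642), np.float64(0.8883050633356417), np.float64(-0.010319575322850216)]
```

```bash
cat >>h.py <<'E'
np.set_printoptions(suppress=True,precision=2)
def go(g,R,v=None,guard=None):
    p=list(np.asarray(g,float)+8*R[:,2]);o=list(rpy(R))
    if v is None: return ctrl.move_to(p,o)
    return ctrl.servo_line(p,v=v,ori=o,guard=guard)
def st(m=""): print(m,"t",telemetry.get_clock(),"p",np.array(telemetry.get_tool_pos()),"F",np.array(telemetry.get_ft_force()),"M",np.array(telemetry.get_moment()),"op",telemetry.get_opening(),"gf",telemetry.get_grasp_force())
DN=lambda psi,s=1: tool(psi,np.pi/2,0,s)
E
python3 - <<'E'
from h import *
import cv2
psi=-.065;a=ik((495.5,-182.5,180),DN(psi));b=ik((495.5,-182.5,180),DN(psi,-1));print(a,b)
s=1 if a is not None and (b is None or abs(a[6])<abs(b[6])) else -1
R=DN(psi,s);k=np.array([495.5,-182.5,66]);d=np.array([np.cos(psi),np.sin(psi),0])
print(s,[ik(k-d*x,R) is not None for x in(0,60,108)])
ctrl.move_gripper(60,grasp_force=25)
go(k+[0,0,120],R);st("above")
im=optics.grab_frame("wrist");cv2.imwrite("pics/w1.png",im[:,:,::-1])
print(go(k,R,150,guard=6));st("at")
ctrl.move_gripper(0,grasp_force=25);st("grip")
E
```

```text
[ 1.14  0.57 -1.08  1.9   0.59  1.03  1.3 ] [ 0.76  0.38 -0.55  1.91  0.25  0.91 -1.55]
1 [True, True, True]
above t 5.175 p [ 495.64 -183.39  178.09] F [ 0.55 -0.05  0.91] M [ 0.16 -0.17  0.02] op 60.179258923412334 gf 0.0
False
at t 6.175 p [ 496.25 -182.46   58.72] F [-0.89 -0.35 -1.24] M [ 0.09 -0.14 -0.01] op 59.56173703632737 gf 0.0
grip t 6.875 p [ 495.84 -179.36   58.18] F [-0.27  5.94  1.73] M [ 1.4  -0.07 -0.06] op 21.723146055059576 gf 25.000329935689933
```

View pics/w1.png

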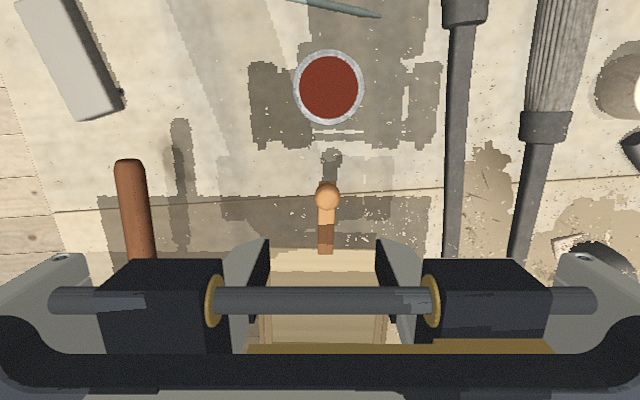

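The wrist view shows the knob at (327,195), with the batten and tray sides parallel to the image's vertical, so the yaw of -0.065 is right. The tin (328,87) lies below the pull path. Now I pull.

```bash
python3 - <<'E'
from h import *
import cv2
psi=-.065;R=DN(psi,1);d=np.array([np.cos(psi),np.sin(psi),0]);k=np.array([496,-179.4,66])
go(k,R,100);st("c")
print(go(k-d*112,R,60,guard=14));st("pulled")
print("moved",(np.array(telemetry.get_tool_pos())-[496,-179.4,58])@d)
E
```

```text
c t 7.125 p [ 496.   -179.18   58.14] F [-0.75  1.55  3.62] M [ 0.34  0.12 -0.03] op 21.251188551752666 gf 25.000258781947196
True
pulled t 8.4333 p [ 412.03 -171.62   58.25] F [ 3.17  0.3  -2.03] M [ 0.26 -0.67 -0.02] op 21.726009440088262 gf 24.999824445694685
moved -84.2960062285669
```

```bash
python3 - <<'E'
from h import *
import cv2
psi=-.065;R=DN(psi,1);d=np.array([np.cos(psi),np.sin(psi),0])
p=np.array([412,-171.6,66])
print(go(p-d*14,R,60,guard=25));st("pull more")
q=np.array(telemetry.get_tool_pos());q[2]=66;go(q,R,100);st("relax")
ctrl.move_gripper(60);st("open")
p=np.array(telemetry.get_tool_pos())+[0,0,8];go(p+[0,0,130],R,250);st("up")
for n in("side","top"): cv2.imwrite(f"pics/{n}2.png",optics.grab_frame(n)[:,:,::-1])
a=cv2.imread("pics/side2.png")[150:290,190:390];b=cv2.imread("pics/top2.png")[130:290,205:405]
f=lambda i:cv2.convertScaleAbs(cv2.resize(i,None,fx=4,fy=4,interpolation=cv2.INTER_CUBIC),alpha=1.5,beta=15)
cv2.imwrite("pics/side2c.png",f(a));cv2.imwrite("pics/top2c.png",f(b)[:600])
# axial IK candidates
D=np.radians
for pp in(-5,0,5,8,12):
  for r in(0,10,20):
   sol=[ik(pos,tool(-.1,D(pp),D(r),1,D(th))) for th,pos in((0,(490,-338,180)),(0,(490,-338,85)),(50,(490,-300,95)),(80,(490,-260,115)),(110,(490,-250,118)),(115,(490,-260,120)))]
   print(pp,r,"".join("01"[q is not None] for q in sol),[np.round(q,2).tolist() for q in (sol[1],sol[4]) if q is not None])
E
```

```text
True
pull more t 8.6417 p [ 411.89 -171.59   58.59] F [ 4.06 -0.72 -3.56] M [ 0.05 -0.74 -0.06] op 21.862028245751766 gf 24.99938626489893
relax t 8.8917 p [ 411.73 -171.68   58.26] F [1.24 1.22 6.25] M [ 0.53 -0.25 -0.01] op 21.3253107070464 gf 25.000721951946616
open t 9.6917 p [ 411.88 -171.56   57.99] F [-0.73 -0.17 -0.58] M [ 0.1  -0.12 -0.01] op 60.14389203877276 gf 0.0
up t 10.3583 p [ 411.06 -171.98  187.23] F [ 0.27 -0.44 -1.32] M [ 0.15 -0.14  0.05] op 60.169952227280355 gf 0.0
-5 0 111111 [[1.02, 1.26, 0.02, 2.2, 4.12, 1.85, -1.32], [1.86, 1.46, -0.79, 2.37, 4.29, 0.84, 1.09]]
-5 10 111111 [[1.01, 1.26, 0.02, 2.2, 4.09, 1.86, -1.49], [2.09, 1.71, -0.95, 2.36, 4.28, 0.51, 1.1]]
-5 20 111111 [[1.0, 1.26, 0.02, 2.21, 4.07, 1.87, -1.67], [2.14, 1.79, -0.98, 2.35, 4.29, 0.43, 0.97]]
0 0 111111 [[0.78, 1.22, 0.24, 2.25, 3.96, 1.95, -1.5], [0.85, 1.18, 0.02, 2.42, 3.96, 1.91, 0.67]]
0 10 111111 [[0.78, 1.22, 0.24, 2.25, 3.96, 1.95, -1.67], [1.55, 1.32, -0.55, 2.4, 4.18, 1.29, 0.87]]
0 20 111111 [[0.78, 1.22, 0.24, 2.25, 3.96, 1.95, -1.85], [2.06, 1.74, -0.91, 2.4, 4.16, 0.65, 1.09]]
5 0 111101 [[2.26, 1.91, -1.11, 2.25, 3.82, 0.21, -0.15]]
5 10 111000 [[0.57, 1.23, 0.45, 2.28, 3.84, 2.01, -1.87]]
5 20 111000 [[0.58, 1.23, 0.45, 2.27, 3.86, 2.01, -2.04]]
8 0 111000 [[2.27, 1.93, -1.17, 2.27, 3.24, 0.21, 0.41]]
8 10 111000 [[2.21, 1.8, -1.11, 2.26, 3.84, 0.23, -0.43]]
8 20 111000 [[0.6, 1.18, 0.45, 2.28, 3.92, 1.93, -2.04]]
12 0 111000 [[2.22, 1.84, -1.19, 2.3, 3.13, 0.27, 0.43]]
12 10 111000 [[2.23, 1.84, -1.2, 2.27, 3.02, 0.21, 0.37]]
12 20 111000 [[2.15, 1.67, -1.11, 2.25, 3.91, 0.22, -0.79]]<stdin>:17: UserWarning: Gimbal lock detected. Setting third angle to zero since it is not possible to uniquely determine all angles.
```

View pics/top2c.png

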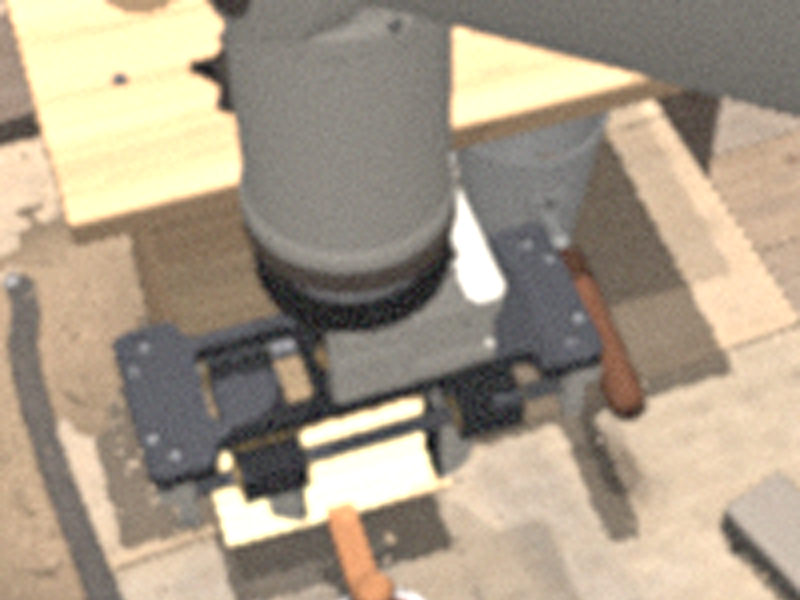

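View pics/side2c.png

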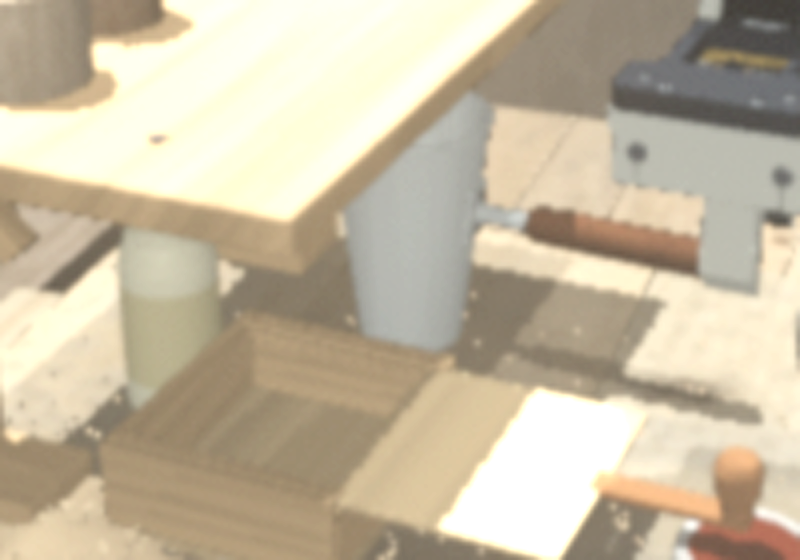

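The cover is fully drawn out: in the side view the knob is at about (374,267) and the open tray's corners are at about (250,229), (217,264) and (275,276). Next I refine the handle by colour and plan the pour path with IK.

```bash
python3 - <<'E'
from h import *
import cv2
for n,(u,v,w,h) in {"side":(312,195,70,35),"top":(335,180,40,62)}.items():
    im=cv2.imread(f"pics/{n}0.png").astype(float)[v:v+h,u:u+w]
    m=(im[...,2]>1.5*im[...,0])&(im[...,2]>40)
    k,l,s,c=cv2.connectedComponentsWithStats(m.astype(np.uint8)); i=1+np.argmax(s[1:,4])
    ys,xs=np.nonzero(l==i);P=np.stack([xs+u,ys+v],1).astype(np.float32)
    vx,vy,x0,y0=cv2.fitLine(P,cv2.DIST_L2,0,.01,.01).ravel()
    t=(P-[x0,y0])@[vx,vy];mid=np.array([x0,y0]);
    e=[ray(n,mid+np.array([vx,vy])*q,85)[:2] for q in(t.min(),t.max())];e.sort(key=lambda a:a[0])
    d=e[1]-e[0];print(n,s[i,4],"ends",e,"len",np.linalg.norm(d),"psi",np.arctan2(d[1],d[0]),"mid",ray(n,mid,85)[:2])
print("tray corners RR,FL,RL",*[ray("side",p,50)[:2] for p in((250,229.5),(275,276.2),(217,263.7))])
print("pred RR FL RL",*[np.array([639.4,-186.4])+np.array([[.9979,.065],[-.065,.9979]])@q for q in([61,-70],[-61,70],[61,70])])
D=np.radians
for pp in(0,8,15):
 for r in(0,15):
  for ps in(.15,.3,.45):
   ok=[]
   for th,ax,z,pz in((0,(631,-353),85,-.1),(0,(631,-353),95,-.1),(30,(635,-320),95,ps),(60,(640,-290),100,ps),(85,(640,-275),115,ps),(110,(640,-270),118,ps),(118,(640,-262),120,ps)):
     d=np.array([np.cos(pz),np.sin(pz)]);g=[*(np.array(ax)-142*d),z]
     ok.append(ik(g,tool(pz,D(pp),D(r),1,D(th))))
   print(pp,r,ps,"".join("01"[q is not None] for q in ok),np.round(ok[-1],2) if ok[-1] is not None else"")
E
```

```text
side 401 ends [array([ 449.57, -332.84]), array([ 558.64, -344.39])] len 109.67777076558258 psi -0.10549170730462809 mid [ 503.09 -338.51]
top 394 ends [array([ 449.11, -335.11]), array([ 559.25, -348.05])] len 110.90191119886566 psi -0.11700111943428704 mid [ 501.16 -341.22]
tray corners RR,FL,RL [ 689.25 -252.42] [ 577.6  -115.26] [ 693.73 -118.16]
pred RR FL RL [ 695.72 -260.22] [ 583.08 -112.58] [ 704.82 -120.51]
0 0 0.15 1111111 [ 2.16  1.77 -1.1   2.2  -1.07  0.25  0.44]
0 0 0.3 1111111 [ 2.08  1.66 -1.1   2.05 -0.65  0.44 -0.07]
0 0 0.45 1111111 [ 1.83  1.39 -0.87  1.89 -0.91  0.83  0.03]
0 15 0.15 1111111 [ 2.16  1.77 -1.1   2.2  -1.07  0.25  0.18]
0 15 0.3 1111111 [ 1.9   1.4  -0.87  2.05 -1.17  0.71  0.07]
0 15 0.45 1111111 [ 1.83  1.39 -0.87  1.89 -0.91  0.83 -0.23]
8 0 0.15 1111111 [0.74 1.2  0.24 2.28 4.06 2.01 0.6 ]
8 0 0.3 1111111 [ 2.16  1.8  -1.1   2.11 -0.81  0.35  0.18]
8 0 0.45 1111111 [ 2.05  1.7  -1.1   1.96 -0.59  0.55 -0.13]
8 15 0.15 1111111 [ 1.93  1.52 -0.85  2.27  4.49  0.73  0.8 ]
8 15 0.3 1111111 [ 2.15  1.76 -1.1   2.13 -0.92  0.32  0.02]
8 15 0.45 1111111 [ 1.88  1.42 -0.87  1.99 -1.11  0.75 -0.  ]
15 0 0.15 1111111 [0.91 1.23 0.02 2.3  4.05 1.96 0.77]
15 0 0.3 1111111 [ 2.24  1.97 -1.11  2.15 -0.88  0.25  0.38]
15 0 0.45 1111111 [ 2.12  1.8  -1.1   2.02 -0.7   0.47  0.05]
15 15 0.15 1111111 [ 1.72  1.43 -0.68  2.32  4.29  1.11  0.92]
15 15 0.3 1111111 [ 1.54  1.24 -0.49  2.21  4.45  1.23  0.57]
15 15 0.45 1111111 [ 2.11  1.74 -1.1   2.06 -0.82  0.4  -0.12]<stdin>:21: UserWarning: Gimbal lock detected. Setting third angle to zero since it is not possible to uniquely determine all angles.
```

```bash
cat >fit.py <<'E'
from h import *
from scipy.optimize import least_squares
import itertools,pickle,warnings;warnings.filterwarnings("ignore")
q0=np.array([1.41919,.50175,-.42679,1.55133,.22079,1.1383,-.21032]);p0=np.array([261.986,-594.864,237.729]);R0=Ro.from_euler("xyz",[-3.13985,-.00006,.41481]).as_matrix()
rng=np.random.default_rng(0);Q=[];P=[];Rm=[]
while len(Q)<60:
    p=np.array([rng.uniform(300,650),rng.uniform(-550,0),rng.uniform(100,450)]);R=tool(rng.uniform(-.6,.6),rng.uniform(0,1.6),rng.uniform(-1,1),1)
    q=kin.solve_ik(list(p),list(rpy(R)))
    if q is not None: Q.append(q);P.append(p);Rm.append(R)
Q=np.array(Q);P=np.array(P);Rm=np.array(Rm)
def fk(x,q,links=False):
    W=x[:21].reshape(7,3);C=x[21:42].reshape(7,3)
    q=np.atleast_2d(q);R=np.tile(np.eye(3),(len(q),1,1));t=np.zeros((len(q),3));L=[]
    for i in range(7):
        w=W[i]/np.linalg.norm(W[i]);r=Ro.from_rotvec(np.outer(q[:,i]-q0[i],w)).as_matrix()
        c=C[i];t=t+np.einsum("nij,nj->ni",R,c-r@c);R=R@r
        if links: L.append((R.copy(),t.copy()))
    T=x[42:45];RT=Ro.from_rotvec(x[45:48]).as_matrix()@R0
    return (R@T+t,R@RT,L)
def res(x):
    p,R,_=fk(x,Q);return np.concatenate([(p-P).ravel()/100,(R-Rm).ravel(),1e-3*(np.linalg.norm(x[:21].reshape(7,3),axis=1)-1)])
if __name__=="__main__":
    w4=np.array([.8,.5,.2]);w4/=np.linalg.norm(w4);S=np.array([0,0,350.]);E=np.array([-89.2,-308.5,765.5])-120*w4
    best=None
    u=(E-S)/np.linalg.norm(E-S)
    w2=np.cross([0,0,1],u);w2/=np.linalg.norm(w2)
    for s in itertools.product((1,-1),repeat=3):
        W=[[0,0,s[0]],s[1]*w2,s[2]*u,w4,[-.5,.7,.4],[.8,.6,0],[0,0,1]]
        C=[[0,0,0],S,S,E,[379.2,-759.7,496.4],[262.9,-592.5,589.1],p0]
        x=np.concatenate([np.ravel(W),np.ravel(C),p0,[0,0,0]]).astype(float)
        f=least_squares(res,x,max_nfev=60)
        if best is None or f.cost<best.cost:best=f
        if best.cost<1e-3:break
    f=least_squares(res,best.x,max_nfev=300);x=f.x
    e=np.linalg.norm(fk(x,Q)[0]-P,axis=1);print(s,f.cost,"max err mm",e.max());pickle.dump(x,open("fk.pkl","wb"))
    print(x[:21].reshape(7,3));print(x[21:42].reshape(7,3))
E
time python3 fit.py
```

```text
(1, 1, -1) 2.245422312505587e-19 max err mm 3.917420699884482e-08
[[-0.   -0.   -1.  ]
 [ 0.99  0.15  0.  ]
 [-0.07  0.48 -0.88]
 [ 0.85  0.5   0.2 ]
 [-0.53  0.74  0.42]
 [ 0.81  0.59  0.  ]
 [ 0.   -0.    1.  ]]
[[  -0.     -0.   -732.37]
 [  -3.56   -0.54  346.4 ]
 [ -13.7    -8.33  357.63]
 [-249.6  -402.24  725.78]
 [ 410.23 -799.76  472.19]
 [ 276.68 -584.25  589.47]
 [ 261.63 -594.25  179.23]]
real	0m1.734s
user	0m3.450s
sys	0m0.101s
```

```bash
cat >plan.py <<'E'
from fit import *
X=pickle.load(open("fk.pkl","rb"))
LO=np.array([-2.88,-.31,-1.54,.2,-1.41,.19,-2.57])+.03;HI=np.array([2.88,2.03,1.56,2.42,4.55,2.02,2.57])-.03
W=X[:21].reshape(7,3);W=W/np.linalg.norm(W,axis=1)[:,None];C=X[21:42].reshape(7,3)
def near(i,j): # point on axis i nearest to axis j
    a,b=W[i],W[j];M=np.stack([a,-b],1);s=np.linalg.lstsq(M,C[j]-C[i],rcond=None)[0];return C[i]+a*s[0]
EL=near(3,2);WR=near(5,6)
def pts(q):
    L=fk(X,q,True)[2];f=lambda i,p:L[i][0][0]@p+L[i][1][0]
    return f(2,EL),f(4,WR)
def solve(p,R,prev,w=.02,mid=None):
    def r(q):
        a,b,_=fk(X,q);return np.concatenate([(a[0]-p)/20,(b[0]-R).ravel()*10,w*(q-prev)])
    f=least_squares(r,np.clip(prev,LO+1e-6,HI-1e-6),bounds=(LO,HI),max_nfev=200,xtol=1e-10,ftol=1e-12)
    a,b,_=fk(X,f.x);return f.x,np.linalg.norm(a[0]-p),np.abs(b[0]-R).max()
AX=np.array([630.2,-353.5]);PSI=-.11;GD=143
def keys(ps,pre=True):
    K=[(0,*AX,85,PSI),(0,*AX,96,PSI),(25,632,-338,97,PSI+(ps-PSI)*.5),(50,636,-310,100,ps),(65,640,-296,107,ps),(75,641,-287,113,ps),(83,641,-280,116,ps),(90,641,-276,118,ps),(97,641,-268,120,ps),(104,641,-261,121,ps),(110,641,-256,121,ps)]
    return ([(0,*AX,175,PSI)] if pre else [])+K
def frame(k,pp,rr):
    th,x,y,z,ps=k;d=np.array([np.cos(ps),np.sin(ps)]);R=tool(ps,np.radians(pp),np.radians(rr),1,np.radians(th))
    return np.array([x-GD*d[0],y-GD*d[1],z])+8*R[:,2],R
def path(q,K,pp,rr):
    Q=[];bad=0
    for k in K:
        p,R=frame(k,pp,rr);q,e,f=solve(p,R,q);Q.append(q);bad=max(bad,e,f*100)
    return np.array(Q),bad
E
cat >scan.py <<'E'
from plan import *
print("whet",*[ray("top",p,22)[:2] for p in((386,258),(402,249),(430,283),(412,293))])
seeds=[np.array(s) for s in([.78,1.22,.24,2.25,3.96,1.95,-1.5],[1.02,1.26,.02,2.2,4.12,1.85,-1.32],[2.0,1.6,-.9,2.3,4.2,.7,-1])]
for pp in(0,6,12):
  for ps in(-.1,.1,.2,.35):
    for i,s in enumerate(seeds):
      Q,b=path(s,keys(ps),pp,10)
      if b>1: continue
      m=np.minimum(Q-LO,HI-Q).min();E=np.array([np.r_[pts(q)] for q in Q])
      print(pp,ps,i,"bad %.2f margin %.2f step %.2f wristz %.0f elz %.0f"%(b,m,np.abs(np.diff(Q,axis=0)).max(),E[:,5].min(),E[:,2].min()),"el",E[1,:3].round(),"wr",E[1,3:].round(),E[-1,3:].round())
E
python3 scan.py; python3 -c "
from plan import *
E,Wr=pts(q0);print(E,Wr)"
```

```text
whet [ 402.72 -376.25] [ 409.2 -420. ] [ 313.48 -433.23] [ 308.28 -386.49]
0 0.1 0 bad 0.00 margin 0.00 step 0.41 wristz 85 elz 521 el [ 315. -355.  521.] wr [ 145. -300.   85.] [ 156. -305.  121.]
0 0.1 1 bad 0.00 margin 0.02 step 0.37 wristz 85 elz 535 el [ 228. -410.  535.] wr [ 145. -300.   85.] [ 156. -305.  121.]
0 0.1 2 bad 0.00 margin 0.00 step 0.30 wristz 85 elz 321 el [-234. -448.  321.] wr [ 145. -300.   85.] [ 156. -305.  121.]
0 0.2 0 bad 0.00 margin 0.00 step 0.38 wristz 85 elz 521 el [ 315. -355.  521.] wr [ 145. -300.   85.] [ 163. -353.  121.]
0 0.2 1 bad 0.00 margin 0.03 step 0.34 wristz 85 elz 535 el [ 228. -410.  535.] wr [ 145. -300.   85.] [ 163. -353.  121.]
0 0.2 2 bad 0.00 margin 0.00 step 0.48 wristz 85 elz 321 el [-234. -448.  321.] wr [ 145. -300.   85.] [ 163. -353.  121.]
0 0.35 0 bad 0.00 margin 0.00 step 0.33 wristz 85 elz 518 el [ 315. -355.  521.] wr [ 145. -300.   85.] [ 183. -423.  121.]
0 0.35 1 bad 0.00 margin 0.00 step 0.28 wristz 85 elz 535 el [ 228. -410.  535.] wr [ 145. -300.   85.] [ 183. -423.  121.]
0 0.35 2 bad 0.00 margin 0.00 step 0.71
[... 1557 characters left out ...]
] [ 156. -234.  109.]
12 0.2 0 bad 0.01 margin 0.00 step 0.41 wristz 109 elz 540 el [ 240. -354.  616.] wr [ 152. -313.  156.] [ 156. -282.  109.]
12 0.2 1 bad 0.00 margin 0.00 step 0.41 wristz 109 elz 540 el [ 227. -362.  618.] wr [ 152. -313.  156.] [ 156. -282.  109.]
12 0.2 2 bad 0.00 margin 0.00 step 0.38 wristz 109 elz 426 el [-207. -455.  426.] wr [ 152. -313.  156.] [ 156. -282.  109.]
12 0.35 0 bad 0.01 margin 0.00 step 0.36 wristz 109 elz 556 el [ 240. -354.  616.] wr [ 152. -313.  156.] [ 166. -354.  109.]
12 0.35 1 bad 0.00 margin 0.00 step 0.36 wristz 109 elz 561 el [ 227. -362.  618.] wr [ 152. -313.  156.] [ 166. -354.  109.]
[  22.11 -242.68  789.8 ] [ 261.9  -594.91  589.46]
```

```bash
cat >g1.py <<'E'
from plan import *
PP,RR,PS=6,10,.2
Q,b=path(np.array([1.02,1.26,.02,2.2,4.12,1.85,-1.32]),keys(PS),PP,RR)
p,R=frame(keys(PS)[0],PP,RR)
qa,e,_=solve(p+[-60,0,50],R,Q[0]);pickle.dump((Q,qa),open("Q.pkl","wb"))
qc=np.array(telemetry.get_qpos())
print("bad",b,e,"dq",qa-qc)
for s in np.linspace(0,1,6):
    q=qc+(qa-qc)*s;print(fk(X,q)[0][0].round(),fk(X,q)[1][0][:,2],*[a.round() for a in pts(q)])
E
python3 g1.py
```

```text
bad 0.0003885488632665602 7.402091279940087 dq [ 0.96  1.04 -0.03  0.31  3.81 -0.76 -2.59]
[ 411. -171.  186.] [-0.  0. -1.] [  26. -207.  807.] [ 411. -172.  539.]
[ 427. -373.  140.] [ 0.2  -0.32 -0.93] [ -14. -299.  754.] [ 358. -261.  468.]
[ 461. -474.  136.] [ 0.49 -0.44 -0.75] [ -86. -368.  683.] [ 287. -318.  400.]
[ 485. -478.  163.] [ 0.77 -0.38 -0.51] [-178. -401.  598.] [ 212. -344.  341.]
[ 476. -419.  201.] [ 0.94 -0.22 -0.26] [-275. -396.  501.] [ 144. -343.  292.]
[ 438. -345.  222.] [ 0.99 -0.06 -0.1 ] [-361. -351.  398.] [  87. -324.  256.]
```

```bash
sed -i 's/p+\[-60,0,50\]/p+[0,0,70]/' g1.py; sed -i 's/^for s/print(Q[0],Q[1],Q[-1])\nfor s/' g1.py; python3 g1.py
```

```text
bad 0.0003885488632665602 0.5715916951968454 dq [ 0.79  1.   -0.08  0.31  3.23 -0.63 -2.12]
[ 1.    0.85  0.05  2.38  4.08  1.55 -1.69] [ 1.01  1.1   0.04  2.28  4.07  1.64 -1.57] [0.75 1.15 0.28 2.26 4.15 1.94 0.24]
[ 411. -171.  186.] [-0.  0. -1.] [  26. -207.  807.] [ 411. -172.  539.]
[ 424. -333.  136.] [ 0.16 -0.25 -0.95] [  -4. -296.  757.] [ 368. -244.  472.]
[ 460. -423.  118.] [ 0.42 -0.37 -0.83] [ -59. -367.  690.] [ 312. -291.  411.]
[ 498. -440.  136.] [ 0.7  -0.35 -0.63] [-132. -411.  610.] [ 253. -315.  357.]
[ 514. -403.  185.] [ 0.9  -0.24 -0.36] [-213. -425.  519.] [ 196. -319.  313.]
[ 496. -339.  244.] [ 0.99 -0.09 -0.1 ] [-291. -407.  422.] [ 147. -308.  280.]
```

```bash
cat >g2.py <<'E'
from plan import *
Q,_=pickle.load(open("Q.pkl","rb"));q1=kin.solve_ik([400,-250,330],list(rpy(DN(-.1,1))))
for a,b in((np.array(telemetry.get_qpos()),q1),(np.array(q1),Q[0])):
  print("dq",b-a)
  for s in np.linspace(0,1,7):
    q=a+(b-a)*s;print(fk(X,q)[0][0].round(),fk(X,q)[1][0][:,2],*[c.round() for c in pts(q)])
E
python3 g2.py
```

```text
dq [ 0.32 -0.14 -0.15 -0.23 -0.19  0.28  0.31]
[ 411. -171.  186.] [-0.  0. -1.] [  26. -207.  807.] [ 411. -172.  539.]
[ 412. -188.  210.] [-0. -0. -1.] [  13. -198.  812.] [ 412. -187.  562.]
[ 411. -204.  233.] [-0.   -0.01 -1.  ] [   2. -188.  816.] [ 412. -202.  586.]
[ 410. -218.  257.] [-0.   -0.01 -1.  ] [  -9. -177.  820.] [ 411. -215.  610.]
[ 407. -230.  282.] [-0.   -0.01 -1.  ] [ -18. -165.  824.] [ 408. -228.  634.]
[ 404. -241.  306.] [-0. -0. -1.] [ -26. -153.  828.] [ 404. -240.  658.]
[ 400. -250.  330.] [ 0. -0. -1.] [ -33. -140.  831.] [ 400. -250.  683.]
dq [-0.7   0.57  1.44  0.53  3.78  0.3  -3.39]
[ 400. -250.  330.] [ 0. -0. -1.] [ -33. -140.  831.] [ 400. -250.  683.]
[ 278. -459.  287.] [-0.29 -0.43 -0.86] [ -17. -188.  816.] [ 378. -308.  590.]
[ 219. -618.  314.] [-0.37 -0.78 -0.5 ] [  10. -232.  796.] [ 350. -342.  490.]
[ 260. -701.  353.] [-0.15 -0.98 -0.11] [  46. -270.  772.] [ 312. -354.  393.]
[ 375. -681.  344.] [ 0.32 -0.94  0.1 ] [  90. -299.  744.] [ 264. -349.  309.]
[ 482. -551.  271.] [ 0.78 -0.62  0.07] [ 140. -319.  713.] [ 207. -331.  247.]
[ 496. -339.  174.] [ 0.99 -0.09 -0.1 ] [ 195. -328.  678.] [ 147. -306.  210.]
```

```bash
cat >g2.py <<'E'
from plan import *
Q,_=pickle.load(open("Q.pkl","rb"));q1=np.array(kin.solve_ik([400,-250,330],list(rpy(DN(-.1,1)))))
best=None
for f in np.linspace(.2,.9,8):
  for j6 in(.25,.5):
   for d2 in(-.5,-.25,0):
    for d4 in (-.6,-.3,0):
     m=q1+(Q[0]-q1)*f;m[5]=j6;m[1]+=d2;m[3]+=d4
     qq=np.vstack([q1+(m-q1)*s for s in np.linspace(0,1,12)]+[m+(Q[0]-m)*s for s in np.linspace(0,1,12)])
     p,R,_=fk(X,qq);y=p[:,1].min();zz=p[:,2].min();xm=(p[:,0]).max()
     c=max(0,-480-y)+max(0,170-zz)*3+max(0,xm-515)*3
     if best is None or c<best[0]: best=(c,m,f,j6,d2,d4,y,zz,xm,p.round())
print(best)
pickle.dump((q1,best[1]),open("via.pkl","wb"))
E
python3 g2.py
```

```text
(np.float64(116.40046698222994), array([ 1.28,  0.38, -0.52,  2.17,  2.57,  0.25, -0.34]), np.float64(0.6), 0.25, -0.25, 0, np.float64(-589.727374365638), np.float64(167.77563579446934), np.float64(501.4907584801269), array([[ 400., -250.,  330.],
       [ 394., -330.,  312.],
       [ 391., -403.,  305.],
       [ 392., -466.,  306.],
       [ 398., -517.,  311.],
       [ 410., -555.,  316.],
       [ 425., -579.,  318.],
       [ 443., -590.,  314.],
       [ 459., -589.,  301.],
       [ 470., -577.,  279.],
       [ 473., -557.,  248.],
       [ 465., -531.,  211.],
       [ 465., -531.,  211.],
       [ 451., -556.,  199.],
       [ 444., -572.,  191.],
       [ 444., -581.,  185.],
       [ 450., -580.,  181.],
       [ 460., -570.,  178.],
       [ 472., -550.,  174.],
       [ 484., -521.,  171.],
       [ 494., -483.,  169.],
       [ 501., -439.,  168.],
       [ 501., -390.,  169.],
       [ 496., -339.,  174.]]))
```

```bash
cat >g3.py <<'E'
from plan import *
import cv2
Q,_=pickle.load(open("Q.pkl","rb"));q1,m=pickle.load(open("via.pkl","rb"))
mid=(Q[0]+Q[1])/2;print("midpt",fk(X,np.stack([Q[0],mid,Q[1]]))[0])
ctrl.set_joints(list(q1));ctrl.set_joints(list(m));ctrl.set_joints(list(Q[0]));st("pre")
ctrl.set_joints(list(Q[1]));st("down");print(np.abs(np.array(telemetry.get_qpos())-Q[1]).max())
a=optics.grab_frame("side")[100:300,180:480];b=optics.grab_frame("top")[100:300,190:490]
cv2.imwrite("pics/d.png",cv2.convertScaleAbs(cv2.resize(np.vstack([a,b])[:,:,::-1],None,fx=1.5,fy=1.5),alpha=1.4,beta=10))
E
python3 g3.py
```

```text
midpt [[ 495.99 -338.53  174.18]
 [ 497.48 -340.45  129.91]
 [ 495.99 -338.53   84.18]]
pre t 14.4583 p [ 496.34 -339.73  174.6 ] F [ 0.8   0.15 -0.04] M [0.23 1.09 0.03] op 60.08088181456391 gf 0.0
down t 14.9083 p [ 496.01 -338.85   84.42] F [ 0.06  0.03 -0.16] M [ 0.14  1.05 -0.01] op 59.99662011211354 gf 0.0
0.0008973833976615442
```

View pics/d.png

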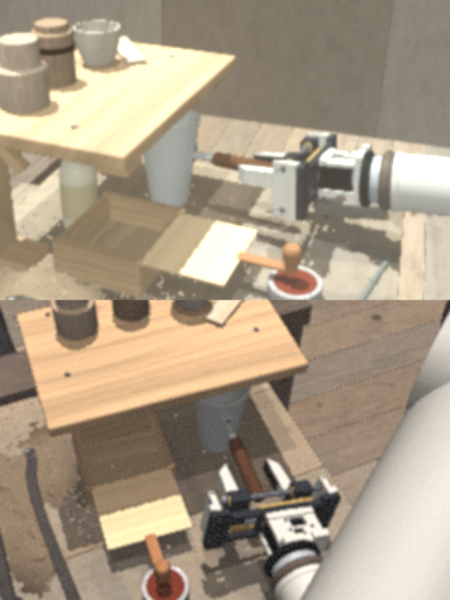

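The picture shows the axial pose working: the handle lies between the open fingers (lower view about (245,465)), the pot hasn't moved and nothing touches. Grip and lift.

```bash
python3 - <<'E'
from plan import *
import cv2
Q,_=pickle.load(open("Q.pkl","rb"))
cv2.imwrite("pics/s_before.png",optics.grab_frame("side")[:,:,::-1])
ctrl.move_gripper(0,grasp_force=60);st("grip")
ctrl.set_joints(list(Q[2]));st("lift");ctrl.hold(.3);st("held")
cv2.imwrite("pics/s_lift.png",optics.grab_frame("side")[:,:,::-1])
# pot axis edges in side view at a few rows: grey-blue pixels
for f in("s_before","s_lift"):
    im=cv2.imread(f"pics/{f}.png").astype(int)[150:245,262:325]
    m=((im[...,0]-im[...,2])>4)&(im[...,0]>90)
    for v in(195,205,215,225,233):
        x=np.nonzero(m[v-150])[0];print(f,v,(x.min()+262,x.max()+262) if len(x) else None)
    ys=np.nonzero(m[:,30])[0];print("bottom row",ys.max()+150 if len(ys) else None)
E
```

```text
grip t 15.7583 p [ 495.96 -338.65   84.16] F [ 0.47 -0.79 -0.07] M [ 0.19  0.97 -0.13] op 21.22707342865818 gf 59.99664008617401
lift t 16.0083 p [ 495.69 -338.45   94.58] F [-0.37  0.33 -3.05] M [ 0.25  2.12 -0.01] op 21.332420642033377 gf 59.996620416641235
held t 16.3083 p [ 495.86 -338.45   94.63] F [-0.28 -0.75 -3.09] M [0.33 2.1  0.01] op 20.902150651056985 gf 59.996564984321594
s_before 195 None
s_before 205 None
s_before 215 None
s_before 225 None
s_before 233 None
bottom row None
s_lift 195 None
s_lift 205 None
s_lift 215 None
s_lift 225 None
s_lift 233 None
bottom row None
```

```bash
python3 - <<'E'
from plan import *
import cv2
a=cv2.imread("pics/s_before.png",0);b=cv2.imread("pics/s_lift.png",0)
F=lambda i:cv2.resize(i,None,fx=8,fy=8,interpolation=cv2.INTER_CUBIC)
for n,(u,v,w,h),X3 in(("foot",(276,216,36,24),(630,-353,10)),("body",(274,196,36,20),(630,-353,60)),("neck",(308,196,24,16),(560,-345,85))):
    t=F(a[v:v+h,u:u+w]);s=F(b[v-8:v+h+8,u-8:u+w+8]);r=cv2.matchTemplate(s,t,cv2.TM_CCOEFF_NORMED);_,m,_,l=cv2.minMaxLoc(r)
    d=proj("side",np.array(X3)+[0,0,10.4])-proj("side",X3);print(n,m,np.array(l)/8-8,"pred",d)
E
```

```text
foot 0.9522919058799744 [ 0.  -0.5] pred [[-0.04 -3.95]]
body 0.9149554371833801 [-0.38 -0.5 ] pred [[-0.04 -4.12]]
neck 0.9676624536514282 [ 0.12 -3.88] pred [[ 0.09 -4.28]]
```

```bash
python3 - <<'E'
import cv2,numpy as np
f=lambda n:cv2.convertScaleAbs(cv2.resize(cv2.imread(f"pics/{n}.png")[165:260,262:338],None,fx=5,fy=5,interpolation=cv2.INTER_CUBIC),alpha=1.4,beta=10)
a=np.hstack([f("s_before"),f("s_lift")])
for y in range(0,a.shape[0],25): cv2.line(a,(0,y),(a.shape[1],y),(0,255,255),1)
cv2.imwrite("pics/cmp.png",a)
E
```

```text
(no output)
```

View pics/cmp.png

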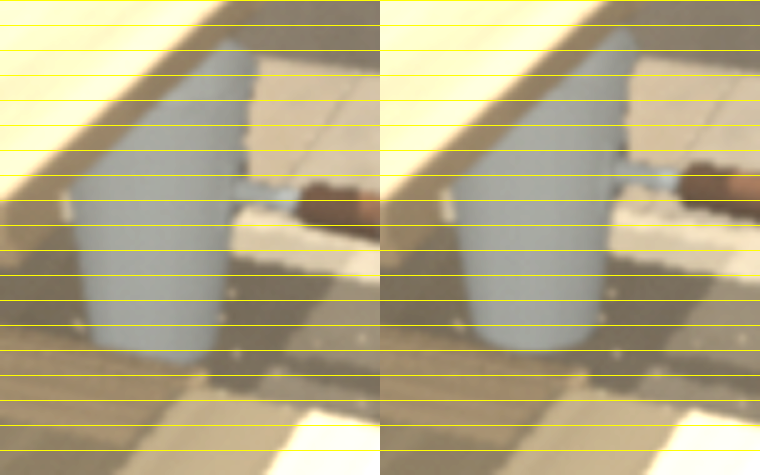

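The pot rose about 4 px, level and clear of the shelf (foot from y≈345 to y≈325 in the crop), and the measured load is 3.0 N, its full weight. Now I tip it.

```bash
cat >g4.py <<'E'
from plan import *
import cv2
Q,_=pickle.load(open("Q.pkl","rb"))
for i in range(3,12):
    n=1 if i<6 else 3
    for k in range(1,n+1):
        ctrl.set_joints(list(Q[i-1]+(Q[i]-Q[i-1])*k/n))
    print(i,keys(.2)[i][0],telemetry.get_clock(),np.array(telemetry.get_ft_force()),np.array(telemetry.get_tool_pos()))
ctrl.hold(.6)
for k in range(4): print(np.array(telemetry.get_ft_force()));ctrl.hold(.05)
st("tipped")
a=optics.grab_frame("side")[150:290,190:340];b=optics.grab_frame("top")[130:290,205:375]
f=lambda i,w:cv2.convertScaleAbs(cv2.resize(i[:,:,::-1],(w,560),interpolation=cv2.INTER_CUBIC),alpha=1.5,beta=15)
cv2.imwrite("pics/tip.png",np.hstack([f(a,400),f(b,400)]))
E
python3 g4.py
```

```text
3 25 16.775 [ 0.65  0.53 -3.32] [ 497.2  -344.1    95.96]
4 50 17.2167 [ 0.31 -0.42 -2.62] [ 503.71 -336.49   98.95]
5 65 17.5917 [-0.24 -0.26 -3.19] [ 507.59 -322.8   106.1 ]
6 75 18.3417 [ 0.1   0.06 -2.92] [ 508.8  -314.62  112.45]
7 83 19.0917 [-0.13  0.1  -3.61] [ 508.83 -307.6   115.6 ]
8 90 19.8417 [ 0.14  0.56 -2.81] [ 508.82 -303.66  117.75]
9 97 20.5917 [-0.12 -0.36 -2.45] [ 508.87 -295.65  119.9 ]
10 104 21.3417 [ 0.2  -0.43 -1.42] [ 508.83 -288.65  120.93]
11 110 22.0917 [ 0.68 -0.72 -2.66] [ 508.83 -283.56  121.04]
[-0.12 -0.08 -2.48]
[ 0.39  0.42 -1.17]
[ 0.46 -0.79 -2.75]
[-0.32  0.01 -2.77]
tipped t 22.8917 p [ 508.82 -283.62  121.11] F [ 0.6   0.09 -2.9 ] M [0.02 2.01 0.03] op 21.281138883607266 gf 60.014662742614746
```

```bash
python3 - <<'E'
from h import *
t=telemetry.get_clock()
F=np.array([telemetry.get_ft_force() for _ in range(400)]);M=np.array([telemetry.get_moment() for _ in range(400)])
print(F.mean(0),F.std(0),M.mean(0),telemetry.get_clock()-t)
E
```

```text
[-0.54 -0.78 -2.11] [0. 0. 0.] [0.03 1.98 0.03] 0.0
```

View pics/tip.png

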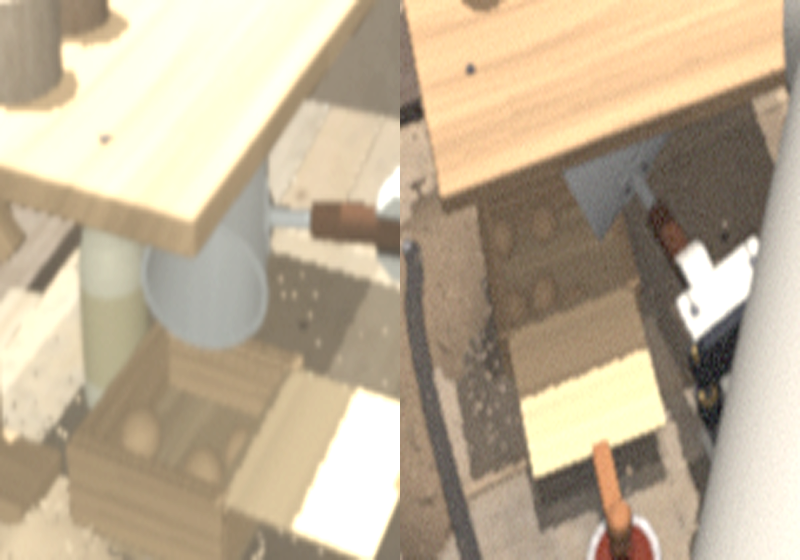

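```bash
python3 - <<'E'
from plan import *
import cv2
Q,_=pickle.load(open("Q.pkl","rb"))
ctrl.set_joints(list(Q[10]));ctrl.set_joints(list(Q[11]))
F=[]
for _ in range(30): ctrl.hold(.02);F.append(telemetry.get_ft_force())
F=np.array(F);print(F.mean(0),F.std(0)/5.5,telemetry.get_clock())
d=np.array([.9979,-.065]);e=np.array([.065,.9979])
def tr(p): v=p[:2]-np.array([638,-185]);return np.r_[v@d,v@e]
for n,o,s,P in(("top",(205,130),(.425,.2857),((500-400,235),(543-400,222),(515-400,300),(543-400,293))),("side",(190,150),(.375,.25),((140,430),(205,465),(235,445)))):
    for p in P: 
        q=ray(n,(o[0]+p[0]*s[0],o[1]+p[1]*s[1]),22);print(n,p,tr(q))
for n in("side","top"): cv2.imwrite(f"pics/{n}_tip.png",optics.grab_frame(n)[:,:,::-1])
E
```

```text
[-0.1  -0.09 -2.48] [0.09 0.1  0.09] 23.9917
top (100, 235) [40.22 40.31]
top (143, 222) [36.94 -4.44]
top (115, 300) [-18.15  39.38]
top (143, 293) [-21.63  11.52]
side (140, 430) [40.27 -1.91]
side (205, 465) [-18.56   7.29]
side (235, 445) [-31.45 -16.42]
```

Five balls are in the tray (top view shows four, the side view the fifth near the front right) and the load is 2.48 N, which is the empty pot. Put the pot back.

```bash
cat >g5.py <<'E'
from plan import *
import cv2
Q,_=pickle.load(open("Q.pkl","rb"));q1,m=pickle.load(open("via.pkl","rb"))
for i in range(10,1,-1): ctrl.set_joints(list(Q[i]))
st("over")
for s in(.4,.7,.85,1): ctrl.set_joints(list(Q[2]+(Q[1]-Q[2])*s))
st("down");ctrl.hold(.2);ctrl.move_gripper(60);st("open")
cv2.imwrite("pics/s_back.png",optics.grab_frame("side")[:,:,::-1])
a=cv2.imread("pics/s_before.png",0);b=cv2.imread("pics/s_back.png",0)
F=lambda i:cv2.resize(i,None,fx=8,fy=8,interpolation=cv2.INTER_CUBIC)
for n,(u,v,w,h) in(("foot",(276,206,36,34)),("rim",(296,170,26,30)),("neck",(308,196,24,16))):
    t=F(a[v:v+h,u:u+w]);s=F(b[v-8:v+h+8,u-8:u+w+8]);r=cv2.matchTemplate(s,t,cv2.TM_CCOEFF_NORMED);_,k,_,l=cv2.minMaxLoc(r);print(n,k,np.array(l)/8-8)
E
python3 g5.py
```

```text
over t 26.9 p [ 496.28 -338.73   95.39] F [-0.8  -0.12 -2.55] M [ 0.22  1.89 -0.  ] op 21.61603555669205 gf 59.996949434280396
down t 27.9 p [ 496.09 -338.58   84.45] F [ 0.57 -0.01 -0.69] M [ 0.25  1.51 -0.04] op 20.98012219122159 gf 59.99669909477234
open t 28.9 p [ 496.   -338.54   84.19] F [-0.19  0.43  0.12] M [0.19 1.11 0.02] op 59.807200667221075 gf 0.0
foot 0.9983526468276978 [0. 0.]
rim 0.9980705976486206 [0. 0.]
neck 0.9985961318016052 [0. 0.]
```

```bash
cat >g6.py <<'E'
from plan import *
import cv2
Q,_=pickle.load(open("Q.pkl","rb"));q1,m=pickle.load(open("via.pkl","rb"))
ctrl.set_joints(list(Q[0]));ctrl.set_joints(list(m));ctrl.set_joints(list(q1));st("away")
for n in("side","top"): cv2.imwrite(f"pics/{n}_open.png",optics.grab_frame(n)[:,:,::-1])
psi=-.09;R=tool(psi,np.radians(78),0,1);d=np.array([np.cos(psi),np.sin(psi),0]);k=np.array([411.9,-171.6,66])
print([ik(k+d*x,R) is not None for x in(0,60,115)])
go(k+[0,0,110],R);print(go(k,R,150,guard=6));st("at knob")
ctrl.move_gripper(0,grasp_force=25);st("grip")
print(go(k+d*112,R,60,guard=14));st("pushed")
print("moved",(np.array(telemetry.get_tool_pos())-8*R[:,2]-k)@d)
E
python3 g6.py
```

```text
away t 32.7083 p [ 399.49 -250.71  329.56] F [-0.03 -0.08  0.  ] M [ 0.05 -0.15  0.01] op 60.00469893394091 gf 0.0
[True, True, True]
False
at knob t 34.4417 p [ 414.79 -172.29   58.95] F [ 0.32 -0.37  0.12] M [0.14 0.11 0.02] op 60.1799511167041 gf 0.0
grip t 35.1417 p [ 413.57 -171.85   58.24] F [-0.72 -0.51  2.61] M [ 0.1   0.18 -0.05] op 21.88960552993511 gf 25.000283382833004
True
pushed t 36.7333 p [ 518.11 -181.32   58.09] F [-3.83  1.32  9.43] M [ 0.14  0.44 -0.01] op 21.7629941427575 gf 25.001083938404918
moved 104.99444954854108
```

```bash
cat >g7.py <<'E'
from plan import *
import cv2
psi=-.09;R=tool(psi,np.radians(78),0,1);d=np.array([np.cos(psi),np.sin(psi),0])
g=lambda:np.array(telemetry.get_tool_pos())-8*R[:,2]
p=g();p[2]=66
print(go(p+d*12,R,50,guard=22));st("push2");print((g()-[411.9,-171.6,66])@d)
ctrl.move_gripper(60);st("open")
p=g();go(p+[0,0,60],R,200);go(p+np.array([-80,0,180]),R,300);ctrl.hold(.3)
for n in("side","top"): cv2.imwrite(f"pics/{n}_end.png",optics.grab_frame(n)[:,:,::-1])
# knob in side view, colour centroid
for f in("side0","side_end"):
    im=cv2.imread(f"pics/{f}.png").astype(int)[246:272,315:345];m=(im[...,2]-im[...,0]>70).astype(np.uint8)
    k,l,s,c=cv2.connectedComponentsWithStats(m);i=1+np.argmax(s[1:,4]);print(f,s[i],c[i]+[315,246],"top",s[i,1]+246)
a=cv2.imread("pics/s_before.png",0);b=cv2.imread("pics/side_end.png",0)
for n,(u,v,w,h) in(("foot",(276,206,36,34)),("neck",(308,196,12,14)),("bottle",(215,205,35,45)),("tin",(355,275,45,35)),("stone",(385,222,60,26))):
    t=cv2.imread("pics/side0.png",0)[v:v+h,u:u+w];r=cv2.matchTemplate(b[v-6:v+h+6,u-6:u+w+6],t,cv2.TM_CCOEFF_NORMED);_,q,_,l=cv2.minMaxLoc(r);print(n,round(q,3),np.array(l)-6)
print("knob pix pred",proj("side",[516.6,-180.5,68]),proj("side",[496,-179.4,68]),telemetry.get_clock())
E
python3 g7.py
```

```text
True
push2 t 36.9417 p [ 518.69 -181.33   57.36] F [-2.39  0.52  7.88] M [0.07 0.35 0.01] op 21.539541805808994 gf 25.000941599719226
105.56766219007804
open t 37.7417 p [ 518.27 -181.87   57.12] F [ 0.47 -0.37  0.33] M [0.19 0.08 0.04] op 59.97863347505781 gf 0.0
side0 [ 0 16 10  6 41] [319.32 264.8 ] top 262
side_end [ 0  3  9  6 33] [319.33 251.64] top 249
foot 0.998 [0 0]
neck 0.998 [0 0]
bottle 0.997 [0 0]
tin 0.893 [0 0]
stone 1.0 [0 0]
knob pix pred [[318.69 254.3 ]] [[329.24 256.54]] 39.55
```

```bash
python3 - <<'E'
import cv2,numpy as np
for n in("side","top"):
    a=cv2.GaussianBlur(cv2.imread(f"pics/{n}0.png"),(5,5),0);b=cv2.GaussianBlur(cv2.imread(f"pics/{n}_end.png"),(5,5),0)
    m=(cv2.absdiff(a,b).max(2)>30).astype(np.uint8);k,l,s,c=cv2.connectedComponentsWithStats(m)
    print(n,[tuple(r) for r in s[1:] if r[4]>12])
E
```

```text
side [(np.int32(374), np.int32(0), np.int32(65), np.int32(67), np.int32(2720)), (np.int32(469), np.int32(2), np.int32(6), np.int32(7), np.int32(28)), (np.int32(381), np.int32(10), np.int32(10), np.int32(12), np.int32(72)), (np.int32(472), np.int32(28), np.int32(13), np.int32(5), np.int32(38)), (np.int32(470), np.int32(35), np.int32(37), np.int32(8), np.int32(227)), (np.int32(468), np.int32(46), np.int32(36), np.int32(9), np.int32(199)), (np.int32(474), np.int32(55), np.int32(14), np.int32(4), np.int32(36)), (np.int32(411), np.int32(71), np.int32(12), np.int32(7), np.int32(39)), (np.int32(369), np.int32(73), np.int32(48), np.int32(21), np.int32(398)), (np.int32(451), np.int32(73), np.int32(65), np.int32(30), np.int32(645)), (np.int32(366), np.int32(81), np.int32(13), np.int32(16), np.int32(48)), (np.int32(383), np.int32(92), np.int32(29), np.int32(36), np.int32(174)), (np.int32(359), np.int32(94), np.int32(47), np.int32(49), np.int32(859)), (np.int32(462), np.int32(102), np.int32(10), np.int32(18), np.int32(130)), (np.int32(365), np.int32(113), np.int32(4), np.int32(6), np.int32(16)),
[... 5191 characters left out ...]
36), np.int32(62), np.int32(1560)), (np.int32(630), np.int32(335), np.int32(10), np.int32(18), np.int32(59)), (np.int32(314), np.int32(350), np.int32(9), np.int32(29), np.int32(190)), (np.int32(523), np.int32(355), np.int32(95), np.int32(45), np.int32(1957)), (np.int32(284), np.int32(362), np.int32(77), np.int32(38), np.int32(978)), (np.int32(363), np.int32(365), np.int32(76), np.int32(35), np.int32(791)), (np.int32(537), np.int32(369), np.int32(7), np.int32(5), np.int32(18)), (np.int32(604), np.int32(370), np.int32(5), np.int32(5), np.int32(14)), (np.int32(313), np.int32(390), np.int32(8), np.int32(10), np.int32(67)), (np.int32(329), np.int32(391), np.int32(20), np.int32(9), np.int32(102))]
```

```bash
python3 -c "
from plant import ticket;print(ticket.finish_job())"
```

```text
the job is handed in; nothing more can be done
None
```

Job handed in at about 39.6 s: all five balls are in the tray, the empty pot stands back upright in its place, the cover is pushed fully home, and the bottle, tin and whetstone show no shift in the camera images.

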